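# Slide the lens-case tray past its sprung catch

### The arm

A 6-joint arm with a two-finger parallel gripper is mounted at the origin on the work surface. World frame = base frame: x ahead of the robot, y to its left, z up, the work surface at z = 0. Lengths are in m, angles in degrees, forces in N, time in s.
With the tool pointing down it reaches from about 0.3 to 0.75 m from the base axis. Payload 8.5 kg.
Tool frame: the origin (TCP) lies at the very end of the fingers, on their centre line; the grasp point (between the pads) lies 19 mm behind it (env.pinch_z is the distance from the TCP to the grasp point, in m); z points along the fingers, y is the line along which they close (so a half turn about z gives the same grasp; the last joint's range is limited). The gripper opens to 85 mm and grips with 20 to 120 N. Pads are 22 mm wide; open, the fingers measure 114 mm over their backs; the gripper's body (76 mm by 85 mm) begins 54 mm behind the grasp point. The pads swing forward as they close: fully open they stand 13 mm farther back than shut.
Start: joints at [56.305, 21.807, 74.336, -0, 83.858, -12.336], TCP at [0.2, 0.512, 0.231] pointing down, gripper open.
Joint ranges: [-178.18, 178.18], [-50.72, 133.34], [12.68, 142.11], [-81.47, 261.47], [9.98, 163.14], [-165.26, 165.26]. Speed limits (degrees/s): [136.94, 136.94, 180, 180, 180, 180].

### API

Orientations are given as a 3x3 rotation matrix whose columns are the frame's x, y, z axes.
In Python, from rig import env, viewer gives the robot as it stands.
- The arm moves only by the tool drive_tool, never from a script. Its argument "series" is a list of rows, each a list of 3 entries, a list of its own where there are three numbers: the shift along the tool's x, y, z in m, then the turn about the tool's z in degrees, then the finger opening in m, from 0 to 0.0854. A call has 1 to 20 rows; each row is the pose to reach, as a shift and turn from the pose commanded when the call began, along the tool's axes at that moment; what a row does not reach only later rows make up. A row lasts 1/10 s, in which the tool goes at most 50 mm and 8.59 degrees, less where a joint would pass 70% of its speed; a pose out of reach is approached as far as the arm can. A call with a gripper value outside its range is refused whole. The fingers move at their own pace and stop on an object; "newtons" is the grip in N (left out, the last holds). Time passes only in rows, so rows that repeat a pose let the fingers close. It gives the time, the measured TCP pose, the force, the opening and the grip force at its end, in the units of the state.
- env.observe(): the state, without advancing time (a new reading comes with each control period).
- viewer.get_image(name): name is "scene" or "top" or "wrist"; returns a dict with "img" (420x560x3 uint8, red, green, blue), "depth" (420x560 float32, m along the optical axis (not along the pixel's ray), 0 where there is no reading), "camera_matrix" (3x3 intrinsics, pixels), "rvec" (rotation vector, rad) and "tvec" (3), from world to camera coordinates, as OpenCV has them. Camera axes: x right, y down, z forward; pixel columns grow to the right and rows downward; lengths in m; the calibration is good to about 2 mm. A picture is of the moment at which its call begins.
- env.close_job(): hands the job in; it is judged then, once.
The state is a dict: "time_s": time; "q": joint angles; "qvel": joint speeds; "joint_efforts": joint torques, N m; "position": TCP position; "tool_rot": TCP orientation; "ft_force": force on the tool from outside, world axes, zero at the start; "wrist_torque": the same for the moment, N m; "grip_width": finger opening in m; "gripper_force": force on a finger pad.
Only numpy, scipy, OpenCV 4.12 (cv2) and the standard library are available. Lean on these libraries where they do the work, as an engineer would, in place of code of your own. Each camera call takes 0.05 s, during which the arm holds its last target. There are 200 camera calls.

### The job

On the grey caddy, press the mint spring bar down with your fingertips behind the blue upright tab of the white tray and, while you keep the bar held down, push the tab so that the tray slides past the orange catch tooth, all the way to the end stop. Then let go, so that the bar springs back up and the tooth locks the tray in. The lens case must stay lying in the tray; lift nothing, and leave the other things on the ledge where they stand.

Things in the scene. Friction and masses are not known exactly. Their poses are not given: they have to be found in the camera images.
- caddy: fixed grey caddy base, 170 (x) x 310 (y) x 12 mm slab lying flat, turned about the vertical; origin: centre of its underside, on the ledge; its y axis is the direction in which the tray must be pushed, its +x side (away from the robot) carries the mint bar, its -x side the tray. All 'caddy x, y' below are along these axes, heights are above the ledge
- tray (a joint): how far the white tray has slid along caddy +y, m: 0 = at the start stop, 0.115 = at the end stop. It starts between 0 and 0.035. With the bar up, the orange tooth stops it at 0.050; the lug is over the tooth from 0.050 to 0.090, and beyond 0.090 the raised tooth locks it from going back. Slides stiffly (about 1.5 N) and stays where left. White open tray 86 (x) x 90 (y) mm, rim 44 mm high, at caddy x -74 to +12 mm
- tab_center (a point): middle of the pushing part of the blue upright tab fixed to the tray: a plate 8 mm thick (caddy y), reaching from caddy x 12 to 76 mm (this point at x 56), from 44 to 64 mm high (this point at 54). It overhangs the mint bar, leaving a 10 mm gap above the raised bar; push it on its -y face. A blue lug under its root, caddy x 12 to 30 mm, 30 mm long in y, bottom 40 mm high, is what the tooth stops. Caddy y of the tab's mid-plane = -0.065 m + joint tray
- tray_floor (a point): centre of the tray's floor 1 mm above it, 29 mm high; moves with the tray
- catch (a joint): how far the mint bar and its tooth are pressed down, m: 0 = up (at rest), 0.012 = hard stop. The tooth frees the lug from 0.006 on; aim for 0.008 to 0.010. Spring: 2.4 N to start, about 6 N at the stop; it springs back when let go
- spring_bar: mint spring bar, a flat strip 66 (caddy x 14 to 80 mm) x 205 mm (caddy y -135 to +70 mm) x 8 mm; moves straight down without tilting wherever it is pressed. Origin: at the caddy's origin when up, lower by joint catch when pressed
- bar_top (a point): on the bar's top face, caddy x 56, y -32.5 mm, 34 mm high when up
- tooth_tip (a point): top centre of the orange tooth standing on the bar's inner edge, caddy x 16 to 30 mm, y 0 to 10 mm; 46 mm high when up
- lens_case: yellow twin-pot lens case lying loose in the tray, across it (68 mm along caddy x, 32 mm along caddy y, 18 mm tall; inside of the tray 78 x 82 mm); origin: centre of its underside
- glass_cup: clear glass cup, 68 mm across, 90 mm tall; origin: centre of its underside. Bystander beside one end of the caddy
- travel_bottle: closed translucent travel bottle, 42 mm across, 110 mm tall; origin: centre of its underside. Bystander beside one end of the caddy
- lens_remover: mint silicone lens remover, a little stem with a wider foot, 28 mm across, 46 mm tall; origin: centre of its underside. Bystander on the robot's side of the caddy
- saline_bottle: white bottle with blue cap and green band, 52 mm across, 150 mm tall; origin: centre of its underside. Bystander beyond the caddy
- cream_jar: amber jar with black lid, 56 mm across, 45 mm tall; origin: centre of its underside. Bystander beyond the caddy
- soap_bar: pink bar of soap lying flat, 55 x 85 x 24 mm; origin: centre of its underside. Bystander on the robot's side of the caddy
Mind the look-alikes: they are no part of the job. Leave any red look-alike of the lens_case alone.

How it is judged (in metres and radians):
On the way, in this order (a step that is already met when the one before it is completed fails the run):
1. the fingers hold the mint bar down (5 mm or more) while the tray is still before the tooth (value of joint catch above 0.005 m and contact force between the fingers and spring_bar above 0.4 N and value of joint tray below 0.055 m), for 0.1 s.
2. the tray's lug slides over the tooth while the fingers still hold the bar down (value of joint catch above 0.005 m and contact force between the fingers and spring_bar above 0.4 N and value of joint tray between 0.06 and 0.088 m), for 0.05 s.
At the end, for the whole second after the job is handed in: The tray rests within 11 mm of its end stop, the bar is back up (within 2 mm) with the tooth behind the lug, the lens case lies at rest in the tray, and the six bystanders are within 20 mm of where they were, the tall ones upright (value of joint tray above 0.104 m and value of joint catch below 0.002 m and velocity of joint tray between -0.005 and 0.005 m/s and linear speed of lens_case below 0.01 m/s and z of lens_case in the frame of tray_floor between -0.012 and 0.012 m and x of lens_case in the frame of tray_floor between -0.035 and 0.035 m and y of lens_case in the frame of tray_floor between -0.035 and 0.035 m and distance of each of glass_cup, travel_bottle, lens_remover, saline_bottle, cream_jar, soap_bar from where it was at the start of the episode below 0.02 m and angle between each of glass_cup, travel_bottle, saline_bottle's own z axis and vertical below 0.4 rad); the robot touches nothing.
It fails at once if the lens case is lifted or carried out of the tray (not (z of lens_case in the frame of tray_floor between -0.012 and 0.012 m and x of lens_case in the frame of tray_floor between -0.035 and 0.035 m and y of lens_case in the frame of tray_floor between -0.035 and 0.035 m)).
It fails at once if a bystander is shoved, lifted or carried (moved over 20 mm) (distance of any of glass_cup, travel_bottle, lens_remover, saline_bottle, cream_jar, soap_bar from where it was at the start of the episode above 0.02 m).
It fails at once if the glass cup or a tall bottle is tipped (angle between any of glass_cup, travel_bottle, saline_bottle's own z axis and vertical above 0.4 rad).
It also fails if it takes over 38 s, if anything falls off the work surface, if the arm or the gripper's body presses on something with over 40 N, if the wrist force passes 120 N, or if a joint passes its speed limit or range.

## Working session

There is one attempt and no reset: what is moved stays moved. The work goes in short steps, Python scripts to look and compute and a tool call to move; the robot and the scene stay as the last step left them, time stands still between calls to the robot, and variables do not carry over. Pictures are saved under pics/ and viewed, at most 10 in all, crops included, and the job is handed in when it is done.

Besides the shell and the picture viewer there is one more tool, called in YAML: its name, and indented under it one key for each argument. drive_tool: Moves the arm, as the interface text tells. Its arguments: {"type":"object","properties":{"series":{"type":"array"},"newtons":{"type":"number"}},"required":["series"]}

```bash
mkdir -p pics; cat > h.py <<'E'
import numpy as np,cv2
from rig import env,viewer
def get(n):
    d=viewer.get_image(n); R=cv2.Rodrigues(np.array(d["rvec"],float))[0]; t=np.array(d["tvec"],float).reshape(3)
    Z=d["depth"].astype(float);K=np.array(d["camera_matrix"])
    v,u=np.mgrid[:Z.shape[0],:Z.shape[1]]
    P=np.stack([(u-K[0,2])/K[0,0]*Z,(v-K[1,2])/K[1,1]*Z,Z],-1)
    W=(P-t)@R; W[Z==0]=np.nan
    return d["img"],W
def save(n,im): cv2.imwrite("pics/"+n,im[...,::-1])
E
python3 - <<'E'
from h import *
for n in("scene","top"):
    im,W=get(n); save(n+"0.png",im); np.savez(""+n+"0.npz",im=im,W=W)
o=env.observe();print(o["time_s"],o["position"],o["tool_rot"],o["ft_force"])
E
```

```text
0.1 [0.20018738 0.5119968  0.23078333] [[-9.31303260e-01  3.64244092e-01 -6.92536925e-04]
 [ 3.64244666e-01  9.31302655e-01 -1.08978107e-03]
 [ 2.48015159e-04 -1.26716955e-03 -9.99999166e-01]] [-0.48402285 -0.90385391 -0.41770262]
```

View pics/top0.png

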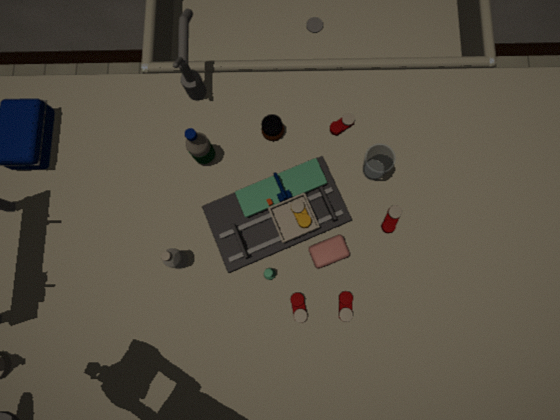

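View pics/scene0.png

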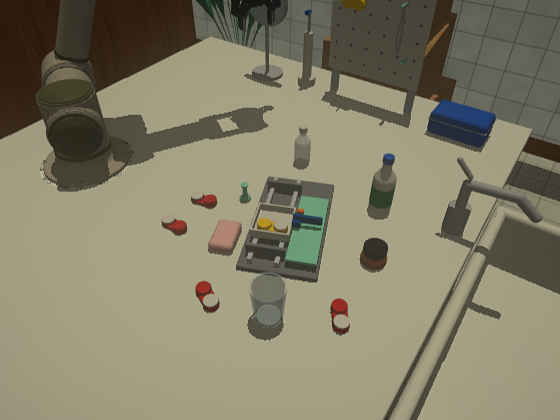

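The top view shows the caddy centred near (277,214), with the mint bar between (237,200) and (325,172). The blue tab is near (283,187), and the orange tooth is left of it at (270,202). Caddy +y therefore points to image left and slightly down. The tray is at (297,217) with the yellow case in it, and the red cases are decoys. The travel bottle is at (172,258) and the glass cup at (378,163).

```bash
python3 - <<'E'
from h import *
for n in("top","scene"):
    f=np.load(n+"0.npz");im=f["im"].astype(int);W=f["W"]
    hsv=cv2.cvtColor(f["im"],cv2.COLOR_RGB2HSV);H,S,V=[hsv[...,i].astype(int) for i in range(3)]
    z=W[...,2]
    def rect(m,name):
        p=W[m][:,:2]; r=cv2.minAreaRect((p*1000).astype(np.float32)); print(n,name,m.sum(),[np.round(x,1) for x in r],"zmed",np.nanmedian(z[m]).round(4)); return p,r
    box=np.zeros(z.shape,bool)
    if n=="top": box[150:225,200:335]=1
    else: box[190:275,240:330]=1
    m=box&(H>60)&(H<90)&(S>70)&(z>.028)&(z<.04); m=cv2.morphologyEx(m.astype(np.uint8),cv2.MORPH_OPEN,np.ones((2,2)))>0
    p,r=rect(m,"bar")
    mb=box&(H>100)&(H<130)&(S>120)&(z>.055)&(z<.072); pb,rb=rect(mb,"tab")
    mo=box&(H<15)&(S>140)&(z>.036)&(z<.056); print("tooth",mo.sum(),np.nanmean(W[mo],0))
    # long axis, choose sign toward +y world-ish
    b=cv2.boxPoints(r)/1000; e=[b[1]-b[0],b[2]-b[1]]; L=max(e,key=np.linalg.norm); L=L/np.linalg.norm(L); L=L*np.sign(L[1])
    ey=L; ex=np.array([ey[1],-ey[0]]); 
    c=np.array(r[0])/1000; O=c-ex*.047-ey*(-.0325)
    print("ey",ey,"ex",ex,"O",O,"yaw",np.degrees(np.arctan2(ex[1],ex[0])))
    q=(pb-O)@np.stack([ex,ey],1); print("tab caddy min/max/med",np.percentile(q,3,0),np.percentile(q,97,0),np.median(q,0))
    q=(W[mo][:,:2]-O)@np.stack([ex,ey],1); print("tooth caddy",q.mean(0))
    print("bar z",np.nanmedian(z[m]))
E
```

```text
top bar 2130 [array([nan, nan]), array([0., 0.]), np.float64(0.0)] zmed 0.033
top tab 99 [array([637.9,  91. ]), array([62.6, 26.3]), np.float64(37.4)] zmed 0.0625
tooth 27 [0.60786873 0.11214138 0.04450006]
ey [nan nan] ex [nan nan] O [nan nan] yaw nan
tab caddy min/max/med [nan nan] [nan nan] [nan nan]
tooth caddy [nan nan]
bar z 0.03303093847842015
scene bar 1586 [array([644.1,  96.4]), array([ 62.7, 224.8]), np.float64(22.5)] zmed 0.0318
scene tab 54 [array([641.7,  87.8]), array([61.3,  7.1]), np.float64(22.4)] zmed 0.0621
tooth 25 [0.6099054  0.11247287 0.04335075]
ey [-0.38217005  0.924092  ] ex [0.924092   0.38217005] O [0.58823608 0.10847542] yaw 22.468166
tab caddy min/max/med [ 0.01256781 -0.04221541] [ 0.07058522 -0.03600645] [ 0.04172052 -0.03939945]
tooth caddy [ 0.02155215 -0.00458735]
bar z 0.031835040947639615
```

```bash
python3 - <<'E'
from h import *
for n in("top","scene"):
    f=np.load(n+"0.npz");W=f["W"];z=W[...,2]
    hsv=cv2.cvtColor(f["im"],cv2.COLOR_RGB2HSV);H,S,V=[hsv[...,i].astype(int) for i in range(3)]
    box=np.zeros(z.shape,bool)
    if n=="top": box[150:225,200:335]=1
    else: box[190:275,240:330]=1
    m=box&(H>60)&(H<90)&(S>70)&(z>.028)&(z<.037)
    p=W[m][:,:2]; 
    mb=box&(H>100)&(H<130)&(S>120)&(z>.055)&(z<.072); pb=W[mb][:,:2]
    mo=box&(H<15)&(S>140)&(z>.036)&(z<.056); po=W[mo][:,:2]
    mg=box&(z>.008)&(z<.017)&(S<60)
    for yaw in np.arange(19,26,.5):
        a=np.radians(yaw);E=np.array([[np.cos(a),-np.sin(a)],[np.sin(a),np.cos(a)]]);q=p@E
        w=np.percentile(q,[2,98],0)
        if yaw==19: best=(9,)
        A=np.prod(w[1]-w[0])
        if A<best[0]: best=(A,yaw,E,w)
    A,yaw,E,w=best
    q=p@E; h=[np.histogram(q[:,k],np.arange(q[:,k].min(),q[:,k].max(),.004)) for k in(0,1)]
    print(n,"yaw",yaw,"ext",w[1]-w[0]); print("y-hist",h[1][0],h[1][1][0].round(4)); print("x-hist",h[0][0],h[0][1][0].round(4))
    O=w.mean(0)-[.047,-.0325]
    print("O caddyframe",O,"world",E@O); 
    print("tooth",(po@E-O).mean(0),"tab",np.median(pb@E-O,0),np.percentile(pb@E-O,[5,95],0).round(4).tolist())
E
```

```text
top yaw 22.5 ext [0.06194395 0.19773174]
y-hist [47 46 46 45 50 45 45 48 47 44 47 48 46 48 45 41 45 46 44 45 47 35 32 29
  7  0 12 31 31 39 46 46 45 36 30 32 37 47 47 48 48 45 48 49 49 48 48 48
 49 47 37  0  0  0  3  3  2  3  1  2  3  3] -0.2677
x-hist [ 93 118 112 118 122 123 143 145 140 142 140 141 143 136 132 141  22   0
   0   0   0   0   0   0   0   0   0   0   0   0   0   0   0   0   0   0
   0   0   0  10   9] 0.5962
O caddyframe [ 0.58234969 -0.13265763] world [0.58878684 0.10029591]
tooth [0.02216244 0.00364147] tab [ 0.03424963 -0.03175904] [[0.0142, -0.0368], [0.0705, -0.0251]]
scene yaw 22.0 ext [0.06213351 0.19757133]
y-hist [36 49 44 49 43 46 45 45 50 42 40 48 45 32 44 48 39 38 42 40 42 42 32 33
 25  5  9 28 13  3  2  4  2  2  5 16 27 28 23 27 29 25 33 40 27 37 31 24
 34 30 34 11] -0.2645
x-hist [ 48  81  79  84  96 102 100 102  99  99 106  97 105 101 105 116] 0.5982
O caddyframe [ 0.58529783 -0.12962544] world [0.59123724 0.09906981]
tooth [0.02232969 0.00543388] tab [ 0.04277857 -0.02912445] [[0.0147, -0.0321], [0.0695, -0.0263]]
```

```bash
python3 - <<'E'
from h import *
f=np.load("top0.npz");c=f["im"][145:280,190:360];c=cv2.convertScaleAbs(c,alpha=1.6);save("c1.png",cv2.resize(c,None,fx=4.4,fy=4.4,interpolation=cv2.INTER_CUBIC))
E
```

```text
(no output)
```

View pics/c1.png

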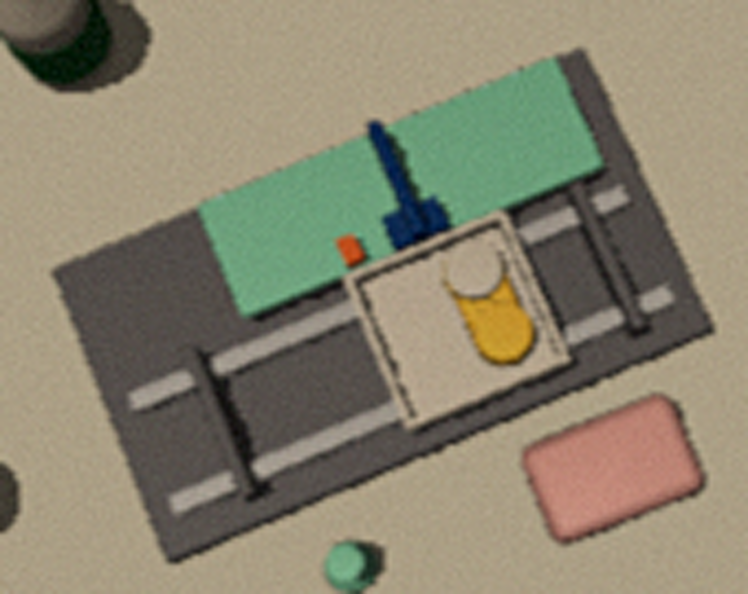

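The crop confirms the fit: yaw about 22.3°, origin about (0.590, 0.0995), tab at caddy y of about -31 mm, so the tray is at about 0.034. Next I check bystander clearances and work out the first move.

```bash
cat >> h.py <<'E'
a=np.radians(22.3);EX=np.array([np.cos(a),np.sin(a),0]);EY=np.array([-np.sin(a),np.cos(a),0]);O=np.array([.590,.0995,0])
def tocad(p): d=np.asarray(p)-O; return np.stack([d@EX,d@EY,d[...,2]],-1)
def world(x,y,z): return O+EX*x+EY*y+np.array([0,0,z])
E
python3 - <<'E'
from h import *
W=np.load("top0.npz")["W"]; C=tocad(W)
m=np.nan_to_num(C[...,2],nan=0)>.016; m[:,:]&=(np.abs(np.nan_to_num(C[...,0],nan=9))<.3)&(np.abs(np.nan_to_num(C[...,1],nan=9))<.3)
n,l,s,c=cv2.connectedComponentsWithStats(m.astype(np.uint8))
for i in range(1,n):
    if s[i,4]>30: q=C[l==i]; print(c[i].round(),"cad min",np.percentile(q,3,0).round(3),"max",np.percentile(q,97,0).round(3))
ob=env.observe();R=np.array(ob["tool_rot"]);t=world(.054,-.075,.15)
print("target",t,"tool shift",R.T@(t-[.2,.512,.231]),"turn",-(np.degrees(np.arctan2(EY[1],EY[0]))-np.degrees(np.arctan2(R[1,1],R[0,1]))))
E
```

```text
[349. 119.] cad min [ 0.13  -0.26   0.016] max [ 0.155 -0.234  0.02 ]
[272. 126.] cad min [ 0.169 -0.091  0.018] max [ 0.214 -0.047  0.047]
[336. 126.] cad min [ 0.125 -0.224  0.016] max [ 0.149 -0.198  0.021]
[199. 146.] cad min [0.171 0.079 0.025] max [0.206 0.125 0.15 ]
[379. 160.] cad min [-0.023 -0.283  0.02 ] max [ 0.038 -0.223  0.091]
[284. 204.] cad min [-0.068 -0.127  0.021] max [0.075 0.103 0.053]
[395. 211.] cad min [-0.118 -0.266  0.016] max [-0.093 -0.24   0.02 ]
[389. 226.] cad min [-0.143 -0.239  0.016] max [-0.118 -0.213  0.02 ]
[329. 251.] cad min [-0.155 -0.116  0.018] max [-0.105 -0.038  0.026]
[174. 258.] cad min [-0.035  0.226  0.021] max [0.    0.258 0.11 ]
[268. 272.] cad min [-0.132  0.059  0.042] max [-0.116  0.073  0.048]
[346. 297.] cad min [-0.252 -0.083  0.016] max [-0.226 -0.058  0.02 ]
[297. 299.] cad min [-0.213  0.017  0.016] max [-0.188  0.043  0.021]
[346. 314.] cad min [-0.285 -0.069  0.016] max [-0.26  -0.043  0.022]
[300. 316.] cad min [-0.249  0.025  0.016] max [-0.224  0.05   0.02 ]
target [0.66842054 0.0505999  0.15      ] tool shift [-0.60432419 -0.25898108  0.08117836] turn -43.6610882419633
```

drive_tool:
  series:
    - [[-0.604, -0.259, 0], -43.7, 0]
    - [[-0.604, -0.259, 0], -43.7, 0]
    - [[-0.604, -0.259, 0], -43.7, 0]
    - [[-0.604, -0.259, 0], -43.7, 0]
    - [[-0.604, -0.259, 0], -43.7, 0]
    - [[-0.604, -0.259, 0], -43.7, 0]
    - [[-0.604, -0.259, 0], -43.7, 0]
    - [[-0.604, -0.259, 0], -43.7, 0]
    - [[-0.604, -0.259, 0], -43.7, 0]
    - [[-0.604, -0.259, 0], -43.7, 0]
    - [[-0.604, -0.259, 0], -43.7, 0]
    - [[-0.604, -0.259, 0], -43.7, 0]
    - [[-0.604, -0.259, 0], -43.7, 0]
    - [[-0.604, -0.259, 0], -43.7, 0]
    - [[-0.604, -0.259, 0.08], -43.7, 0]
    - [[-0.604, -0.259, 0.11], -43.7, 0]
    - [[-0.604, -0.259, 0.14], -43.7, 0]
    - [[-0.604, -0.259, 0.15], -43.7, 0]
    - [[-0.604, -0.259, 0.15], -43.7, 0]
    - [[-0.604, -0.259, 0.15], -43.7, 0]

```text
time_s: 2.1
position: [0.6697, 0.051, 0.0837]
tool_rot: [[-0.925, -0.38, 0.004], [-0.38, 0.925, -0.0], [-0.003, -0.002, -1.0]]
ft_force: [0.9, 0.3, 0.6]
grip_width: 0.0001
gripper_force: 0.0
```

```bash
python3 - <<'E'
from h import *
o=env.observe();print(o["position"],tocad(np.array(o["position"])),o["ft_force"])
im,W=get("top");c=cv2.convertScaleAbs(im[145:280,190:360],alpha=1.6);a=cv2.resize(c,(400,318))
im,W=get("wrist");b=cv2.resize(im,(400,300))
save("c2.png",np.hstack([a[:300],b]))
E
```

```text
[0.6696555  0.05097372 0.08367374] [ 0.05528445 -0.07512276  0.08367374] [0.87549722 0.28597003 0.62679295]
```

View pics/c2.png

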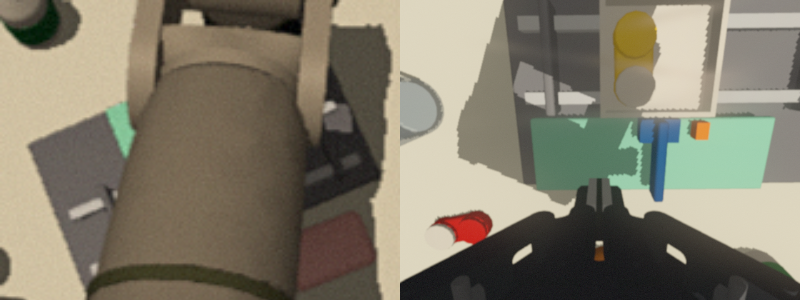

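The wrist view shows the shut fingertips at (600,185), over the bar, about 40 px behind the blue tab at (657,160). Now I descend.

drive_tool:
  series:
    - [[0, 0, 0.02], 0, 0]
    - [[0, 0, 0.03], 0, 0]
    - [[0, 0, 0.04], 0, 0]
    - [[0, 0, 0.045], 0, 0]
    - [[0, 0, 0.05], 0, 0]
    - [[0, 0, 0.053], 0, 0]
    - [[0, 0, 0.053], 0, 0]
    - [[0, 0, 0.053], 0, 0]
    - [[0, 0, 0.053], 0, 0]

```text
time_s: 3.1
position: [0.6686, 0.051, 0.0288]
tool_rot: [[-0.925, -0.38, 0.001], [-0.38, 0.925, -0.0], [-0.001, -0.0, -1.0]]
ft_force: [-1.7, -0.4, 3.2]
grip_width: -0.0002
gripper_force: 1.7
```

drive_tool:
  series:
    - [[0, 0, 0.002], 0, 0]
    - [[0, 0, 0.004], 0, 0]
    - [[0, 0, 0.004], 0, 0]
    - [[0, 0, 0.004], 0, 0]
    - [[0, 0, 0.004], 0, 0]

```text
time_s: 3.6
position: [0.6687, 0.051, 0.0245]
tool_rot: [[-0.925, -0.38, 0.0], [-0.38, 0.925, -0.0], [-0.0, -0.0, -1.0]]
ft_force: [-0.3, -0.2, 5.0]
grip_width: 0.0002
gripper_force: 2.4
```

drive_tool:
  series:
    - [[0, 0.004, 0], 0, 0]
    - [[0, 0.008, 0], 0, 0]
    - [[0, 0.012, 0], 0, 0]
    - [[0, 0.016, 0], 0, 0]
    - [[0, 0.02, 0], 0, 0]
    - [[0, 0.023, 0], 0, 0]
    - [[0, 0.026, 0], 0, 0]
    - [[0, 0.029, 0], 0, 0]
    - [[0, 0.032, 0], 0, 0]
    - [[0, 0.035, 0], 0, 0]
    - [[0, 0.038, 0], 0, 0]
    - [[0, 0.041, 0], 0, 0]
    - [[0, 0.044, 0], 0, 0]
    - [[0, 0.047, 0], 0, 0]
    - [[0, 0.05, 0], 0, 0]
    - [[0, 0.05, 0], 0, 0]

```text
time_s: 5.2
position: [0.6493, 0.0975, 0.0244]
tool_rot: [[-0.925, -0.38, -0.0], [-0.38, 0.925, -0.0], [0.0, -0.0, -1.0]]
ft_force: [0.7, -2.2, 5.6]
grip_width: -0.0001
gripper_force: 2.9
```

drive_tool:
  series:
    - [[0, 0.003, 0], 0, 0]
    - [[0, 0.006, 0], 0, 0]
    - [[0, 0.009, 0], 0, 0]
    - [[0, 0.012, 0], 0, 0]
    - [[0, 0.015, 0], 0, 0]
    - [[0, 0.018, 0], 0, 0]
    - [[0, 0.021, 0], 0, 0]
    - [[0, 0.024, 0], 0, 0]
    - [[0, 0.027, 0], 0, 0]
    - [[0, 0.03, 0], 0, 0]
    - [[0, 0.033, 0], 0, 0]
    - [[0, 0.036, 0], 0, 0]
    - [[0, 0.036, 0], 0, 0]

```text
time_s: 6.5
position: [0.6355, 0.1308, 0.0244]
tool_rot: [[-0.925, -0.38, -0.0], [-0.38, 0.925, -0.0], [0.001, -0.0, -1.0]]
ft_force: [0.3, -2.9, 5.7]
grip_width: 0.0003
gripper_force: 3.1
```

```bash
python3 - <<'E'
from h import *
o=env.observe();print(tocad(np.array(o["position"])),o["ft_force"])
im,W=get("wrist");a=cv2.resize(im,(400,300))
im,W=get("scene");b=cv2.resize(im[170:280,220:350],(400,300))
save("c3.png",np.hstack([a,b]))
E
```

```text
[0.05394067 0.01170283 0.02441592] [ 0.27989346 -2.94905627  5.71062508]
```

View pics/c3.png

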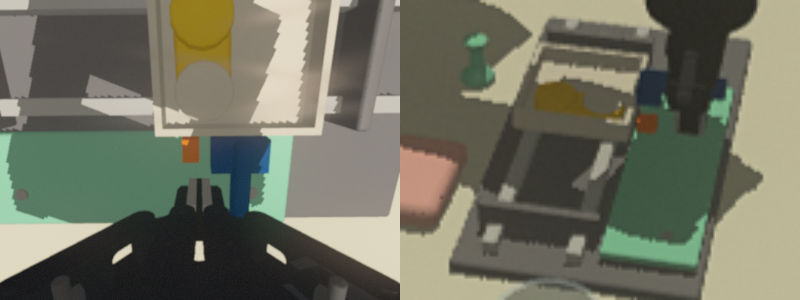

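The wrist view shows the orange tooth at (190,150), now behind the lug at (240,155), with the case still in the tray. I keep pushing to the stop.

drive_tool:
  series:
    - [[0, 0.002, 0], 0, 0]
    - [[0, 0.004, 0], 0, 0]
    - [[0, 0.006, 0], 0, 0]
    - [[0, 0.008, 0], 0, 0]
    - [[0, 0.01, 0], 0, 0]
    - [[0, 0.012, 0], 0, 0]
    - [[0, 0.012, 0], 0, 0]
    - [[0, 0.012, 0], 0, 0]

```text
time_s: 7.4
position: [0.6309, 0.1417, 0.0244]
tool_rot: [[-0.925, -0.38, -0.001], [-0.38, 0.925, -0.0], [0.001, 0.0, -1.0]]
ft_force: [-0.5, -2.9, 5.7]
grip_width: 0.0001
gripper_force: 3.2
```

drive_tool:
  series:
    - [[0, 0.002, 0], 0, 0]
    - [[0, 0.004, 0], 0, 0]
    - [[0, 0.006, 0], 0, 0]
    - [[0, 0.006, 0], 0, 0]

```text
time_s: 7.8
position: [0.6287, 0.1473, 0.0244]
tool_rot: [[-0.925, -0.38, -0.0], [-0.38, 0.925, -0.0], [0.001, -0.0, -1.0]]
ft_force: [0.3, -3.1, 7.0]
grip_width: -0.0002
gripper_force: 3.2
```

drive_tool:
  series:
    - [[0, 0.001, 0], 0, 0]
    - [[0, 0.002, 0], 0, 0]
    - [[0, 0.003, 0], 0, 0]
    - [[0, 0.003, 0], 0, 0]

```text
time_s: 8.2
position: [0.6281, 0.1491, 0.0247]
tool_rot: [[-0.925, -0.38, 0.001], [-0.38, 0.925, -0.002], [-0.0, -0.002, -1.0]]
ft_force: [1.1, -7.3, 7.3]
grip_width: 0.0002
gripper_force: 4.8
```

```bash
python3 - <<'E'
from h import *
o=env.observe();print(tocad(np.array(o["position"])),o["ft_force"])
im,W=get("wrist");a=cv2.resize(im,(400,300))
C=tocad(W);hsv=cv2.cvtColor(im,cv2.COLOR_RGB2HSV);m=(hsv[...,0]>100)&(hsv[...,0]<130)&(hsv[...,1]>120)&(C[...,2]>.055)&(C[...,2]<.075)
q=C[m];print(m.sum(),np.percentile(q,[3,50,97],0) if m.sum() else 0)
im,W=get("scene");b=cv2.resize(im[170:280,220:350],(400,300))
C=tocad(W);hsv=cv2.cvtColor(im,cv2.COLOR_RGB2HSV);m=(hsv[...,0]>100)&(hsv[...,0]<130)&(hsv[...,1]>120)&(C[...,2]>.055)&(C[...,2]<.075)&(np.abs(C[...,1])<.1)
q=C[m];print(m.sum(),np.percentile(q,[3,50,97],0) if m.sum() else 0)
save("c4.png",np.hstack([a,b]))
E
```

```text
[0.054071   0.03146172 0.02474041] [ 1.1451345  -7.29439458  7.33650418]
2355 [[0.01397414 0.04721957 0.05689901]
 [0.02983391 0.05035005 0.06260356]
 [0.04823214 0.05443622 0.06385332]]
0 0
```

View pics/c4.png

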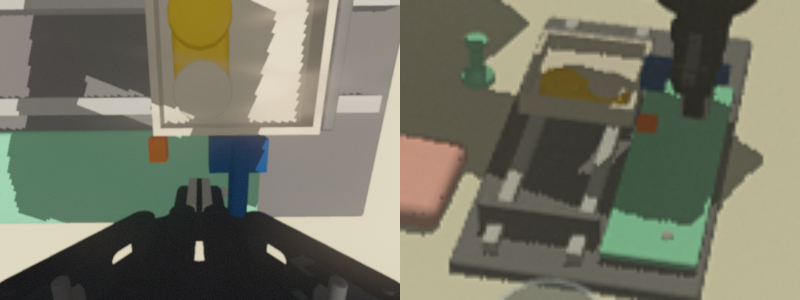

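The side force has risen to 7.3 N and the tab measures caddy y = 0.050, so the tray is at the end stop. I ease off, lift straight up and look.

drive_tool:
  series:
    - [[0, -0.004, 0], 0, 0]
    - [[0, -0.008, 0], 0, 0]
    - [[0, -0.008, -0.01], 0, 0]
    - [[0, -0.01, -0.03], 0, 0]
    - [[0, -0.01, -0.06], 0, 0]
    - [[0, -0.01, -0.1], 0, 0]
    - [[0, -0.01, -0.14], 0, 0]
    - [[0, -0.01, -0.18], 0, 0]
    - [[0, -0.01, -0.18], 0, 0]
    - [[0, -0.01, -0.18], 0, 0]

```text
time_s: 9.3
position: [0.6313, 0.1409, 0.2047]
tool_rot: [[-0.925, -0.38, 0.0], [-0.38, 0.925, -0.0], [-0.0, -0.0, -1.0]]
ft_force: [0.3, 0.5, -2.0]
grip_width: -0.0002
gripper_force: 0.0
```

```bash
python3 - <<'E'
from h import *
o=env.observe();print(tocad(np.array(o["position"])),o["ft_force"],o["time_s"])
im,W=get("wrist");a=cv2.resize(im,(400,300))
C=tocad(W);hsv=cv2.cvtColor(im,cv2.COLOR_RGB2HSV);H,S=hsv[...,0],hsv[...,1]
for nm,m in(("tab",(H>100)&(H<130)&(S>120)&(C[...,2]>.055)&(C[...,2]<.075)),("bar",(H>60)&(H<90)&(S>70)&(np.abs(C[...,0]-.05)<.02)&(np.abs(C[...,1]+.03)<.06)),("tooth",(H<15)&(S>140)&(np.abs(C[...,0]-.023)<.01)&(np.abs(C[...,1]-.005)<.015))):
    print(nm,m.sum(),np.nanpercentile(C[m],[5,50,95],0).round(4).tolist() if m.sum() else 0)
im,W=get("scene");b=cv2.resize(im[170:280,220:350],(400,300))
save("c5.png",np.hstack([a,b]))
E
```

```text
[0.05387604 0.02264276 0.2046694 ] [ 0.28020569  0.52443148 -2.0109527 ] 9.3
tab 47 [[0.0614, 0.0497, 0.0615], [0.0681, 0.0516, 0.0629], [0.0727, 0.0534, 0.0638]]
bar 543 [[0.0349, -0.0621, 0.0321], [0.0441, -0.0151, 0.2832], [0.0597, 0.0273, 0.2986]]
tooth 17 [[0.0169, 0.0031, 0.0438], [0.0179, 0.0059, 0.0449], [0.0192, 0.0087, 0.0461]]
```

View pics/c5.png

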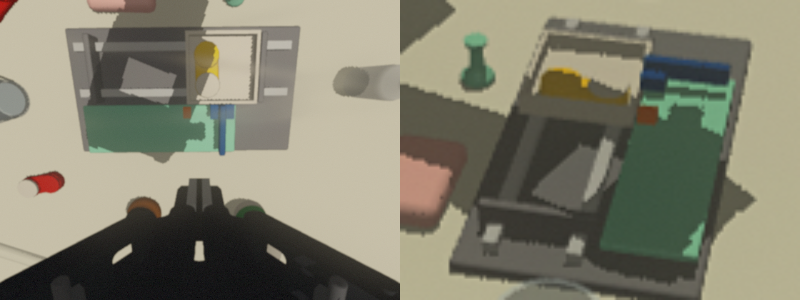

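The tray is at the stop, with the tab at caddy y of about 0.051. The tooth is back up (top about 45 mm) behind the lug, the case is lying in the tray and the arm is clear.

```bash
python3 -c "
from rig import env
print(env.close_job())"
```

```text
the job is handed in; nothing more can be done
None
```

The job is handed in: camera checks showed the tray at its end stop, the bar sprung back up with the tooth behind the lug, and the lens case still lying in the tray; no verdict came back.

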